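# Load the blood-tube mixer and lock its bar

### The job

Load the blood-tube mixer: hang the red-capped tube carrier by its eye on the red band of the mixer's bar, then the purple-capped carrier on the purple band, keeping both upright all the time. Then slide the yellow keeper onto the bar until it is flush with the bar's end and its holes line up with the hole in the bar, and lock it by pushing the pin down through keeper and bar until its head sits on the keeper. Leave the amber jar, the beaker and the timer where they are.

Things in the scene. Friction and masses are not known exactly. Their poses are not given: they have to be found in the camera images.
- mixer: Fixed white tube mixer; place and yaw vary. Housing 150 mm wide (x), y from -155 to 5 mm, 223 mm high; a level bar juts from its face along +y. Origin on the bench under the bar's root, z up. The bar is flat aluminium, 26 mm wide (x), 16 mm high, y from 0 to 220 mm, top face 183 mm above the bench, free at its +y end, nothing below it.
- bar_root (a point): Middle of the bar's top face at its root on the housing (mixer y = 0); axes as the mixer's: y along the bar to its free end. Red band: y 23 to 67 mm (middle 45). Purple band: y 85 to 129 mm (middle 107). The rest of the bar is bare.
- bar_hole (a point): Centre, on the bar's top face, of the vertical 15 mm through-hole near the free end (mixer y = 190 mm, 30 mm from the end); axes as the mixer's.
- red_carrier: Loose tube carrier with four red caps, 180 mm tall, about 250 g. White block 64 (x) x 48 (y) x 55 mm high, caps up to 92 mm; from its middle rises a grey hanger plate 52 mm wide (x), 14 mm thick (y; crown 26), with an eye through along y: 38 mm wide, from 120 to 150 mm up. Origin: centre of the underside, z up. Either way round will do. Starts standing on the bench.
- red_eye (a point): Middle of the flat roof of the red carrier's eye, 150 mm above its underside; this face lies on the bar's top when it hangs. Above it is the crown, 150 to 180 mm up, a block 52 mm wide (x) and 26 mm thick (y), a red patch on each face: grip it across its width from above.
- purple_carrier: Loose tube carrier with four purple caps, 180 mm tall, about 250 g. White block 64 (x) x 48 (y) x 55 mm high, caps up to 92 mm; from its middle rises a grey hanger plate 52 mm wide (x), 14 mm thick (y; crown 26), with an eye through along y: 38 mm wide, from 120 to 150 mm up. Origin: centre of the underside, z up. Either way round will do. Starts standing on the bench.
- purple_eye (a point): Middle of the flat roof of the purple carrier's eye, 150 mm above its underside; this face lies on the bar's top when it hangs. Above it is the crown, 150 to 180 mm up, a block 52 mm wide (x) and 26 mm thick (y), a purple patch on each face: grip it across its width from above.
- keeper: Loose yellow sleeve 45 (x) x 60 (y) x 39 mm high, about 120 g. Bore 31 wide x 21 mm high right through along y, from 8 to 29 mm above its underside. A vertical 15 mm hole through the middle of top and bottom walls. Origin: centre of the underside, z up. Starts flat on the bench, right way up. Grip it across its 45 mm width; either end may go on first.
- keeper_hole (a point): Centre of the mouth of the keeper's pin hole in its top face, 39 mm above its underside. On the bar the bore's roof rests on the bar's top face, so this point is 10 mm above it; with the holes in line the keeper's outer end is flush with the bar's end.
- pin_block: Fixed blue block 50 x 50 x 70 mm high with a vertical 15 mm hole in the middle, where the pin is parked. Origin: centre of the underside.
- pin: Loose lock pin: steel shaft 10 mm in diameter, 65 mm long, with a tapered tip, under a black round head 26 mm in diameter, 30 mm high; about 60 g. Origin at the tip of the shaft, z up towards the head. Starts upright in the blue block, its head resting on the block's top.
- pin_seat (a point): Centre of the underside of the pin's head, 65 mm above the tip.
- reagent_jar: Bystander: loose amber jar, 60 mm across, 110 mm high. Origin: centre of the underside.
- beaker: Bystander: loose clear beaker, 70 mm across the rim, 85 mm high. Origin: centre of the underside.
- timer: Bystander: loose white bench timer, 65 x 85 x 26 mm. Origin: centre of the underside.
Not all that is in view belongs to the job. Of the things that look like the keeper, take the one that is farthest to the robot's left at the start.

How it is judged:
By the outcome, as a careful person would: the job done as asked, in the order asked, and still so for the second after the job is handed in, with the robot touching nothing.
It also fails if it takes over 72 s, if anything falls off the work surface, if the arm or the gripper's body presses on something with over 40 N, if the wrist force passes 120 N, or if a joint passes its speed limit or range.

### The arm

A 6-joint arm with a two-finger parallel gripper is mounted at the origin on the work surface. World frame = base frame: x ahead of the robot, y to its left, z up, the work surface at z = 0. Lengths are in m, angles in rad, forces in N, time in s.
With the tool pointing down it reaches from about 0.4 to 0.825 m from the base axis. Payload 7 kg.
Tool frame: the origin (TCP) lies midway between the tips of the shut fingers; the grasp point (between the pads) lies 19 mm behind it; z points along the fingers, y is the line along which they close (so a half turn about z gives the same grasp; the last joint's range is limited). The gripper opens to 88 mm and grips with 3 to 60 N. Pads are 19 mm wide; open, the fingers measure 130 mm over their backs; the gripper's body (78 mm by 193 mm) begins 47 mm behind the grasp point.
Start: joints at [-1.027, 0.359, 0.012, 0, -1.224, -0.288], TCP at [0.171, -0.653, 0.227] pointing down, gripper open.
Joint ranges: [-3.07, 3.07], [-1.43, 2.12], [-1.02, 1.25], [-3.03, 1.67], [-3.05, -0], [-3.03, 3.03]. Speed limits (rad/s): [2.39, 2.39, 3.01, 3.14, 3.14, 3.14].

### API

Orientations are given as [roll, pitch, yaw] about the fixed x, y, z axes, in that order (R = Rz(yaw) Ry(pitch) Rx(roll)).
In Python, from station import arm, grab_frame, camera_params, spot_in gives the robot as it stands.
- The arm moves only by the shell command python3 -m jog 'ROWS' [FORCE]. ROWS is JSON, a list that holds one entry, the list of rows, each a list of 7 numbers: the shift along the tool's x, y, z in mm, then the turn, a rotation vector about the tool's x, y, z in rad, then the finger opening in mm, from 0 to 87.6. In form: [[[x, y, z, wx, wy, wz, fingers], ...]]. A call has 1 to 20 rows; each row is the pose to reach, as a shift and turn from the pose commanded when the call began, along the tool's axes at that moment; what a row does not reach only later rows make up. A row lasts 1/8 s, in which the tool goes at most 62.5 mm and 10.7 degrees, less where a joint would pass 70% of its speed; a pose out of reach is approached as far as the arm can. A call with a gripper value outside its range is refused whole. The fingers move at their own pace and stop on an object; FORCE is the grip in N (left out, the last holds). Time passes only in rows, so rows that repeat a pose let the fingers close. It gives the time, the measured TCP pose, the force, the opening and the grip force at its end, in the units of the state.
- arm.get_state(): the state, without advancing time (a new reading comes with each control period).
- grab_frame(name): name is "scene" or "side" or "wrist"; returns (picture, depth): 420x560x3 uint8, blue, green, red; 420x560 float32, m along the optical axis (not along the pixel's ray), 0 where there is no reading.
- camera_params(name): a dict with "mtx" (3x3 intrinsics, pixels), "R" (3x3) and "t" (3): a world point X has camera coordinates R X + t. Camera axes: x right, y down, z forward; pixel columns grow to the right and rows downward; lengths in m; the calibration is good to about 2 mm. The wrist camera is an equidistant fisheye: a pixel r from the principal point sees the ray r / f radians off the axis. A picture is of the moment at which its call begins: read the wrist's pose just before it. camera_params takes no time and is no camera call; for the wrist camera it gives the pose at the moment of the call.
- arm.job_done(): hands the job in; it is judged then, once.
Trained networks look in the newest picture that a camera, given by its name, has taken for a name from the list of things; names that differ only in an ending like _2 or _b are one class to them, and where a whole thing is asked for, a point or a joint stands for the part that bears it (a point fixed in the world has none). Each returns a list of dicts, best first, with "confidence" (0 to 1); they miss things now and then, are a little off and sometimes report something else, mostly with a low value. They report only what shows in the picture. A call takes as long as a camera call. They do not tell look-alikes from the thing itself.
- spot_in(query, camera): "uv" ([column, row] in pixels, amid what is visible of it).
The state is a dict: "t": time; "q": joint angles; "qd": joint speeds; "joint_efforts": joint torques, N m; "eef_pos": TCP position; "ee_rot": TCP orientation; "force": force on the tool from outside, world axes, zero at the start; "moment": the same for the moment, N m; "width": finger opening in m; "gripper_force": force on a finger pad.
Only numpy, scipy, OpenCV 4.12 (cv2) and the standard library are available. Lean on these libraries where they do the work, as an engineer would, in place of code of your own. Each camera call takes 0.05 s, during which the arm holds its last target. There are 200 camera calls.

## Working session

There is one attempt and no reset: what is moved stays moved. The work goes in short steps, Python scripts to look and compute and a shell command to move; the robot and the scene stay as the last step left them, time stands still between calls to the robot, and variables do not carry over. Pictures are saved under pics/ and viewed, at most 10 in all, crops included, and the job is handed in when it is done.

```bash
ls; mkdir -p pics
python3 - <<'E'
from station import arm, grab_frame, camera_params, spot_in
import cv2,numpy as np
s=arm.get_state();print(s['t'],s['eef_pos'],s['ee_rot'],s['width'])
for c in ("scene","side"):
    im,d=grab_frame(c);cv2.imwrite(f"pics/{c}0.png",im);np.save(f"pics/{c}0.npy",d)
    p=camera_params(c);print(c,p)
    for q in ["mixer","bar_root","bar_hole","red_carrier","red_eye","purple_carrier","purple_eye","keeper","keeper_hole","pin_block","pin","pin_seat","reagent_jar","beaker","timer"]:
        r=spot_in(q,c)
        out=[]
        for x in r[:4]:
            u,v=map(float,x["uv"]);z=d[min(419,int(round(v))),min(559,int(round(u)))]
            X=p["R"].T@(np.linalg.inv(p["mtx"])@[u,v,1]*z-p["t"]) if z>0 else None
            out.append((round(u),round(v),round(x["confidence"],2),None if X is None else np.round(X,3).tolist()))
        print(q,out)
E
```

```text
pics
0.0 [ 0.17065093 -0.65258699  0.22561691] [ 3.13994363e+00 -1.48693957e-04 -2.88592625e+00] 0.08747123368437945
scene {'mtx': array([[409.22665647,   0.        , 276.28994417],
       [  0.        , 409.22665647, 216.73669539],
       [  0.        ,   0.        ,   1.        ]]), 'R': array([[ 0.50971778,  0.86028304, -0.01004377],
       [ 0.7000378 , -0.42150238, -0.57643978],
       [-0.50013484,  0.28679059, -0.8170779 ]]), 't': array([-0.30826529, -0.26672453,  1.53671938])}
mixer [(215, 278, 0.91, [0.653, -0.195, 0.219])]
bar_root [(330, 170, 0.62, [0.435, 0.303, 0.103]), (216, 283, 0.59, [0.664, -0.199, 0.215])]
bar_hole [(213, 281, 0.56, [0.658, -0.203, 0.222])]
red_carrier [(330, 169, 0.91, [0.435, 0.304, 0.11])]
red_eye [(326, 173, 0.78, [0.422, 0.302, 0.077])]
purple_carrier [(362, 197, 0.81, [0.567, 0.334, 0.088]), (185, 253, 0.24, [0.415, -0.215, 0.006])]
purple_eye [(365, 198, 0.8, [0.575, 0.338, 0.09]), (330, 171, 0.4, [0.434, 0.306, 0.097])]
keeper [(163, 331, 0.97, [0.614, -0.366, 0.007]), (156, 281, 0.95, [0.48, -0.325, 0.036]), (125, 227, 0.63, [0.227, -0.344,
[... 1419 characters left out ...]
, 275, 0.92, [0.563, 0.346, 0.092])]
purple_eye [(186, 277, 0.65, [0.571, 0.348, 0.078])]
keeper [(358, 201, 0.88, [0.419, -0.2, 0.037]), (365, 177, 0.67, [0.465, -0.299, 0.033]), (347, 148, 0.67, [0.59, -0.368, 0.031])]
keeper_hole [(367, 176, 0.83, [0.461, -0.302, 0.038]), (355, 198, 0.69, [0.435, -0.206, 0.033]), (348, 148, 0.61, [0.587, -0.366, 0.034]), (400, 182, 0.44, [0.378, -0.371, 0.021])]
pin_block [(304, 252, 0.91, [0.411, 0.064, 0.05])]
pin [(302, 239, 0.46, [0.423, 0.058, 0.094])]
pin_seat [(301, 238, 0.54, [0.429, 0.056, 0.095])]
reagent_jar [(213, 184, 0.87, [0.751, 0.085, 0.092])]
beaker [(147, 337, 0.82, [0.535, 0.516, 0.031])]
timer [(404, 180, 0.63, [0.22, -0.011, 0.428])]
```

View pics/scene0.png

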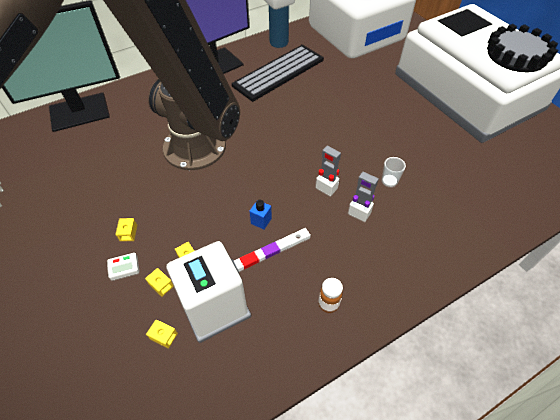

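View pics/side0.png

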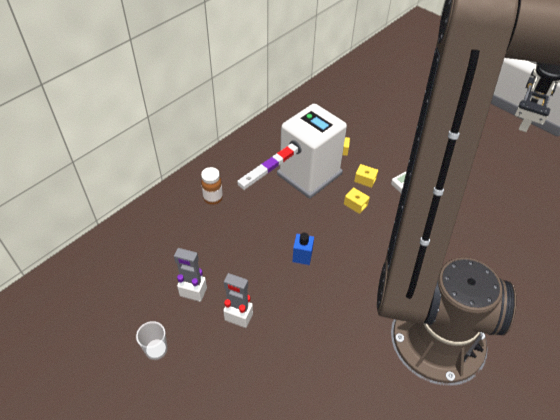

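The scene picture shows the mixer at (215,285) with its bar to the free end at (308,235), the red carrier at (328,172), the purple one at (363,197), the pin block at (260,212) and the jar at (330,295). The side picture shows the same from the other end.

Keeper look-alikes (scene): A (184,250), B (158,282), C (161,332), D (126,228). They lie at world y of about -0.21, -0.32, -0.37 and -0.34. A has the greatest y, so it is farthest left. In the side view A is at (357,200). Next I confirm it in a crop and measure the poses from the depth pictures.

```bash
cat > h.py <<'E'
import numpy as np,cv2
from station import arm, grab_frame, camera_params, spot_in
def cloud(c,d):
    p=camera_params(c);v,u=np.mgrid[0:420,0:560];P=np.stack([u,v,np.ones_like(u)],-1)@np.linalg.inv(p["mtx"]).T*d[...,None]
    return (P-p["t"])@p["R"]
def rect(X):
    r=cv2.minAreaRect((X[:,:2]*1000).astype(np.float32));return np.round(r[0],1),np.round(r[1],1),round(r[2],1)
E
python3 - <<'E'
from h import *
im=cv2.imread("pics/side0.png");cv2.imwrite("pics/cropA.png",cv2.resize(im[120:270,280:420],None,fx=4,fy=4,interpolation=cv2.INTER_CUBIC))
box={"bar":(.5,.8,-.18,.13,.172,.195),"redcrown":(.36,.48,.24,.37,.165,.195),"purcrown":(.5,.64,.27,.4,.165,.195),
"keepA":(.37,.48,-.26,-.16,.030,.05),"pinhead":(.38,.48,0,.1,.09,.115),"block":(.38,.5,-.02,.11,.06,.08),"mixtop":(.4,.9,-.4,-.05,.21,.235),
"redblk":(.36,.50,.22,.38,.045,.062),"purblk":(.48,.64,.27,.42,.045,.062),"jar":(.72,.85,0,.14,.09,.13),"bkr":(.45,.6,.4,.6,.07,.1)}
for c in("scene","side"):
    X=cloud(c,np.load(f"pics/{c}0.npy")).reshape(-1,3)
    for n,b in box.items():
        m=(X[:,0]>b[0])&(X[:,0]<b[1])&(X[:,1]>b[2])&(X[:,1]<b[3])&(X[:,2]>b[4])&(X[:,2]<b[5]);Y=X[m]
        if len(Y)>4: print(c,n,len(Y),np.round(np.median(Y,0)*1000,1),np.round(Y[:,2].std()*1000,1),*rect(Y))
E
```

```text
scene bar 907 [632.5 -40.3 181.7] 3.5 [635.1 -53.7] [ 78.6 269.4] 10.9
scene redcrown 157 [426.3 305.4 177.4] 4.2 [423.6 308.4] [54.5 32.6] 15.1
scene purcrown 180 [569.  336.7 177.9] 4.3 [567.7 339.1] [52.  32.7] 26.4
scene keepA 151 [ 421.7 -213.9   37. ] 2.1 [ 422.3 -214.2] [43.8 45. ] 2.5
scene pinhead 54 [429.9  45.7  98.1] 2.9 [427.4  46.4] [24.8 22.4] 5.0
scene block 177 [436.7  40.1  68.6] 3.5 [427.4  47.3] [51.6 53.8] 31.7
scene mixtop 3074 [ 629.  -215.8  218.7] 2.5 [ 622.6 -212.7] [148.8 138. ] 87.5
scene redblk 126 [435.5 296.8  53.7] 4.0 [437.6 299.5] [73.7 43.5] 54.6
scene purblk 140 [577.4 329.1  52.8] 3.8 [568.6 339. ] [62.5 48.5] 25.4
scene jar 332 [778.9  69.6 108.4] 4.0 [776.5  71.3] [51.2 51.3] 69.0
scene bkr 157 [510.4 514.1  79.3] 4.6 [509.5 514.1] [69.1 68.8] 4.0
side bar 908 [623.7 -59.1 182.8] 4.7 [597.3 -45.8] [143.2 246.5] 10.9
side redcrown 285 [419.7 312.2 179.1] 4.5 [421.8 309. ] [52.5 33.2] 22.4
side purcrown 272 [564.2 342.7 179.1] 4.5 [566.6 341.5] [55.5 31.2] 30.2
side keepA 261 [ 432.2 -209.5   38.7] 3.5 [ 433.2 -211.5] [62.8 55. ] 4.8
side pinhead 71 [424.3  50.2  99. ] 3.4 [425.7  49.5] [24.7 24.5] 5.7
side block 223 [420.   57.1  69.5] 3.6 [425.3  49.4] [50.1 55. ] 30.9
side mixtop 1626 [ 613.7 -201.5  219.8] 3.4 [ 618.8 -209.3] [152.2 142.6] 86.7
side redblk 202 [411.  322.2  54.2] 3.8 [411.4 318.7] [75.3 39.3] 50.6
side purblk 194 [551.9 351.6  54.1] 3.8 [565.2 341.2] [64.2 50.4] 26.4
side jar 250 [769.9  76.6 109.4] 6.1 [774.4  73. ] [51.3 55.2] 36.5
side bkr 288 [515.6 515.8  81.9] 5.3 [508.9 516.1] [69.7 69.4] 27.9
```

View pics/cropA.png

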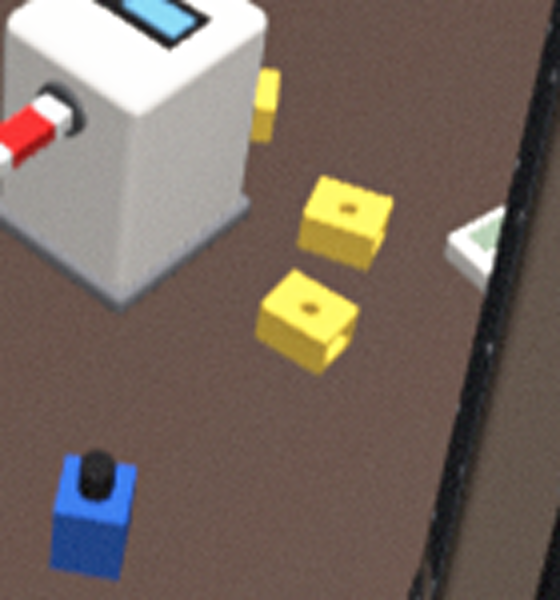

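The crop confirms keeper A, side (357,200): it is the one nearest the pin block and the farthest left. B is just behind it and C is behind the mixer. Next I fit the bar and the keeper more closely.

```bash
cat >> h.py <<'E'
def go(x,y,z,yaw):
    "shift (mm) in tool axes and turn about tool z to reach world TCP in mm, yaw deg; from measured pose, tool taken as vertical"
    from scipy.spatial.transform import Rotation as Ro
    s=arm.get_state();R=Ro.from_euler('xyz',s['ee_rot']);D=R.inv().apply(np.array([x,y,z])-s['eef_pos']*1000)
    T=Ro.from_euler('xyz',[np.pi,0,np.radians(yaw)]);w=(R.inv()*T).as_rotvec();return np.round(D,1),np.round(w,3)
E
python3 - <<'E'
from h import *
for c in("scene","side"):
    d=np.load(f"pics/{c}0.npy");im=cv2.imread(f"pics/{c}0.png");X=cloud(c,d)
    hsv=cv2.cvtColor(im,cv2.COLOR_BGR2HSV)
    m=(X[...,0]>.5)&(X[...,0]<.76)&(X[...,1]>-.115)&(X[...,1]<.14)&(abs(X[...,2]-.182)<.006)
    Y=X[m]; 
    # drop outliers: iterate line fit
    for _ in range(8):
        a=np.polyfit(Y[:,1],Y[:,0],1);r=Y[:,0]-np.polyval(a,Y[:,1]);Y=Y[abs(r)<.016]
    print(c,len(Y),"slope deg",np.degrees(np.arctan(a[0])),"x at y=0",a[1],rect(Y),Y[:,1].max())
    for n,lo,hi in(("red",(0,150,80),(8,255,255)),("pur",(120,80,60),(150,255,255))):
        k=(cv2.inRange(hsv,lo,hi)>0)&m;print(n,k.sum(),X[k].mean(0).round(4))
    k=(cv2.inRange(hsv,(22,120,100),(35,255,255))>0)&(X[...,0]>.36)&(X[...,0]<.49)&(X[...,1]>-.27)&(X[...,1]<-.15)&(X[...,2]>.034)
    print("keep",k.sum(),X[k].mean(0),rect(X[k]),cv2.boxPoints(cv2.minAreaRect((X[k][:,:2]*1000).astype(np.float32))).round())
print(go(423,308.7,260,-71), go(450,0,330,-90))
E
```

```text
scene 708 slope deg 2.565219208190781 x at y=0 0.6317102575213231 (array([630.5, -16.1]), array([197.6,  29.5]), 87.0) 0.08245404517485554
red 158 [ 0.6275 -0.0933  0.1817]
pur 154 [ 0.63   -0.0312  0.182 ]
keep 138 [ 0.42123195 -0.21396693  0.03734485] (array([ 422.1, -214.1]), array([38.6, 45.3]), 1.6) [[ 402. -192.]
 [ 403. -237.]
 [ 442. -236.]
 [ 441. -191.]]
side 539 slope deg 2.6885778152513358 x at y=0 0.6284129799818303 (array([628.3, -14.5]), array([198.5,  30.1]), 87.0) 0.08462652405014609
red 100 [ 0.6243 -0.0905  0.1826]
pur 115 [ 0.6271 -0.0292  0.1831]
keep 228 [ 0.43304209 -0.21140231  0.03939211] (array([ 433.6, -211.7]), array([62.4, 53.9]), 1.4) [[ 402. -185.]
 [ 403. -239.]
 [ 466. -238.]
 [ 464. -184.]]
(array([-487.4,  866.6,  -33.5]), array([-0.   , -0.   , -1.647])) (array([-435.4,  561.1, -103.4]), array([-0.   , -0.   , -1.315]))
```

```bash
python3 -m jog '[[[-435,561,-103,0,0,-1.5,87],[-435,561,-103,0,0,-1.6,87],[-435,561,-103,0,0,-1.647,87],[-435,561,-103,0,0,-1.647,87],[-435,561,-103,0,0,-1.647,87],[-435,561,-103,0,0,-1.647,87],[-435,561,-103,0,0,-1.647,87],[-435,561,-103,0,0,-1.647,87],[-435,561,-103,0,0,-1.647,87],[-435,561,-103,0,0,-1.647,87],[-435,561,-103,0,0,-1.647,87],[-487,867,-70,0,0,-1.647,87],[-487,867,-60,0,0,-1.647,87],[-487,867,-50,0,0,-1.647,87],[-487,867,-50,0,0,-1.647,87],[-487,867,-50,0,0,-1.647,87],[-487,867,-50,0,0,-1.647,87]]]' 40
python3 - <<'E'
from h import *
p=camera_params("wrist");print(p)
im,d=grab_frame("wrist");cv2.imwrite("pics/w1.png",im);np.save("pics/w1.npy",d)
for q in("red_carrier","red_eye"):print(q,[(x["uv"],round(x["confidence"],2)) for x in spot_in(q,"wrist")[:3]])
print(go(423,308.7,153,-71))
E
```

```text
t: 3.72
eef_pos: [0.4218, 0.3116, 0.2757]
ee_rot: [3.141, -0.001, -1.237]
force: [0.4, 0.3, 0.9]
width: 0.0872
gripper_force: 0.0
{'mtx': array([[325.1922621 ,   0.        , 285.82546143],
       [  0.        , 325.1922621 , 202.51377456],
       [  0.        ,   0.        ,   1.        ]]), 'R': array([[-0.94449782, -0.32851155,  0.00200744],
       [-0.3168364 ,  0.91251178,  0.25872177],
       [-0.0868249 ,  0.24372612, -0.9659498 ]]), 't': array([ 0.50007407, -0.19658592,  0.39646845])}
red_carrier [([286.0, 187.9], 0.61)]
red_eye [([287.4, 186.0], 0.83)]
(array([  1.1,  -0.5, 123. ]), array([ 0.001, -0.001,  0.002]))
```

View pics/w1.png

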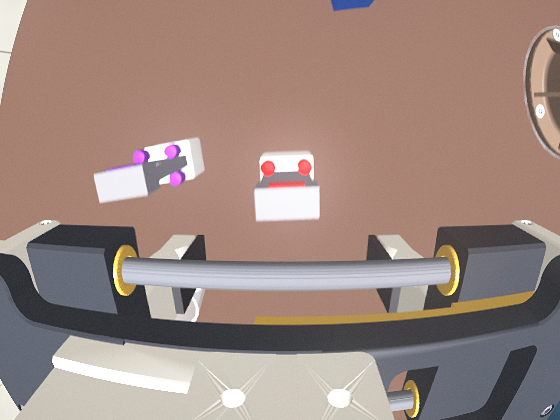

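The wrist view shows the red crown at (287,203), square and centred between the fingers, with the purple carrier on the left at (125,183). I measure the crown with the fisheye model.

```bash
cat >> h.py <<'E'
def wcloud(d,p):
    K=p["mtx"];v,u=np.mgrid[0:420,0:560];a=(u-K[0,2])/K[0,0];b=(v-K[1,2])/K[1,1];r=np.hypot(a,b)+1e-9
    k=np.tan(np.minimum(r,1.5))/r;P=np.stack([a*k,b*k,np.ones_like(a)],-1)*d[...,None];return (P-p["t"])@p["R"]
def top(X,b):
    Y=X[(X[...,0]>b[0])&(X[...,0]<b[1])&(X[...,1]>b[2])&(X[...,1]<b[3])&(X[...,2]>b[4])&(X[...,2]<b[5])];return (len(Y),np.median(Y[:,2]).round(4))+rect(Y) if len(Y)>5 else len(Y)
E
python3 - <<'E'
from h import *
X=wcloud(np.load("pics/w1.npy"),camera_params("wrist"))
print(top(X,(.36,.48,.24,.37,.172,.19)),top(X,(.5,.64,.27,.41,.172,.19)))
E
```

```text
(2102, np.float64(0.1792), array([421.2, 307.9]), array([51.9, 26.9]), 21.4) (1593, np.float64(0.1789), array([565.3, 339.1]), array([54.3, 26.6]), 26.4)
```

```bash
python3 -m jog '[[[3,2,60,0,0,-0.04,87],[3.3,1.8,100,0,0,-0.04,87],[3.3,1.8,123,0,0,-0.04,87],[3.3,1.8,123,0,0,-0.04,87],[3.3,1.8,123,0,0,-0.04,87],[3.3,1.8,123,0,0,-0.04,40],[3.3,1.8,123,0,0,-0.04,40],[3.3,1.8,123,0,0,-0.04,40],[3.3,1.8,123,0,0,-0.04,40],[3.3,1.8,110,0,0,-0.04,40],[3.3,1.8,95,0,0,-0.04,40],[3.3,1.8,83,0,0,-0.04,40],[3.3,1.8,83,0,0,-0.04,40]]]' 40
python3 -c "
from h import *
print(go(637,140,194,-92.6),go(627,-92,194,-92.6))"
```

```text
t: 5.5
eef_pos: [0.4224, 0.3059, 0.195]
ee_rot: [-3.139, 0.001, -1.199]
force: [-1.0, -0.4, -2.5]
width: 0.0519
gripper_force: 40.0
(array([ 232.6, -139.6,    1. ]), array([-0.002,  0.002,  0.418])) (array([445.1, -45.9,   0.5]), array([-0.002,  0.002,  0.418]))
```

```bash
python3 -m jog '[[[12,-7,-2,0,0,0.05,40],[40,-24,-2,0,0,0.14,40],[80,-48,-2,0,0,0.24,40],[120,-72,-2,0,0,0.32,40],[160,-96,-1,0,0,0.38,40],[195,-117,0,0,0,0.418,40],[218,-131,1,0,0,0.418,40],[229,-137,1,0,0,0.418,40],[232.6,-139.6,1,0,0,0.418,40],[232.6,-139.6,1,0,0,0.418,40]]]'
python3 - <<'E'
from h import *
print(arm.get_state()["eef_pos"])
p=camera_params("wrist");im,d=grab_frame("wrist");cv2.imwrite("pics/w2.png",im);np.save("pics/w2.npy",d)
X=wcloud(d,p);m=(X[...,0]>.56)&(X[...,0]<.76)&(X[...,1]>-.12)&(X[...,1]<.09)&(abs(X[...,2]-.182)<.008)
Y=X[m]
for _ in range(8):
    a=np.polyfit(Y[:,1],Y[:,0],1);r=Y[:,0]-np.polyval(a,Y[:,1]);Y=Y[abs(r)<.016]
print(len(Y),np.degrees(np.arctan(a[0])),a[1],np.median(Y[:,2]),Y[:,1].min(),Y[:,1].max(),rect(Y))
print(top(X,(.58,.69,.1,.18,.21,.235)))
E
```

```text
t: 6.75
eef_pos: [0.6362, 0.1395, 0.1924]
ee_rot: [3.141, 0.0, -1.617]
force: [-0.1, 0.0, -2.2]
width: 0.0521
gripper_force: 40.0
[0.63621669 0.13949841 0.19243523]
6676 2.2248166165475185 0.6289288255144695 0.18191712990557274 0.006804601726044756 0.08427733024698195 (array([630.5,  45.6]), array([76.6, 26.3]), 87.4)
(4174, np.float64(0.2175), array([636. , 143.2]), array([29.4, 85.8]), 87.4)
```

View pics/w2.png

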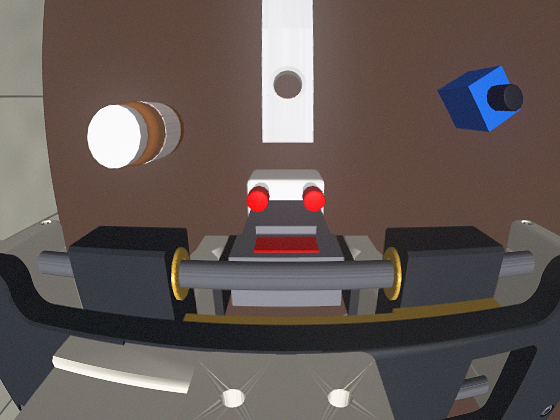

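The wrist view shows the bar's end ahead at (288,142), its hole at (287,84), and the carrier in line with it, with the jar and the pin block well clear. I slide straight in.

```bash
python3 -m jog '[[[12,1,0,0,0,0,40],[36,1,0,0,0,0,40],[66,1,0,0,0,0,40],[96,1,0,0,0,0,40],[126,1,0,0,0,0,40],[156,1,0,0,0,0,40],[186,1,0,0,0,0,40],[210,1,0,0,0,0,40],[226,1,0,0,0,0,40],[233.5,1,0,0,0,0,40],[233.5,1,0,0,0,0,40],[233.5,1,3,0,0,0,40],[233.5,1,5.5,0,0,0,40],[233.5,1,5.5,0,0,0,40]]]'
```

```text
t: 8.55
eef_pos: [0.6248, -0.0934, 0.1869]
ee_rot: [3.141, -0.0, -1.616]
force: [-0.3, 0.2, -2.7]
width: 0.0516
gripper_force: 40.0
```

```bash
python3 -m jog '[[[0,0,1.5,0,0,0,40],[0,0,2.5,0,0,0,40],[0,0,2.5,0,0,0,40]]]'
```

```text
t: 8.93
eef_pos: [0.6249, -0.0935, 0.1866]
ee_rot: [-3.14, 0.0, -1.616]
force: [-4.4, 3.0, 11.2]
width: 0.052
gripper_force: 40.0
```

```bash
python3 -m jog '[[[0,0,1,0,0,0,72],[0,0,1,0,0,0,72],[0,0,1,0,0,0,72],[0,0,-15,0,0,0,72],[0,0,-55,0,0,0,72],[0,0,-60,0,0,0,72],[-50,10,-60,0,0,-0.1,87],[-110,20,-60,0,0,-0.2,87],[-170,31,-60,0,0,-0.3,87],[-230,42,-60,0,0,-0.4,87],[-290,53,-60,0,0,-0.506,87],[-350,64,-60,0,0,-0.506,87],[-400,74,-60,0,0,-0.506,87],[-429,79,-60,0,0,-0.506,87],[-429,79,-55,0,0,-0.506,87],[-429,79,-55,0,0,-0.506,87]]]'
python3 - <<'E'
from h import *
p=camera_params("wrist");im,d=grab_frame("wrist");X=wcloud(d,p)
print(top(X,(.5,.64,.27,.41,.172,.19)))
im,d=grab_frame("side");cv2.imwrite("pics/s1.png",im);X=cloud("side",d);print(top(X,(.57,.68,-.14,-.05,.205,.225)))
print(go(565.3,339.1,153,-63.6))
E
```

```text
t: 10.92
eef_pos: [0.5655, 0.3376, 0.2391]
ee_rot: [3.14, -0.0, -1.111]
force: [0.2, 0.4, 0.0]
width: 0.0867
gripper_force: 0.0
(2795, np.float64(0.1789), array([565. , 341.3]), array([52. , 27.4]), 26.2)
0
(array([-2. , -0.3, 86.8]), array([ 0.   , -0.   , -0.002]))
```

View pics/s1.png

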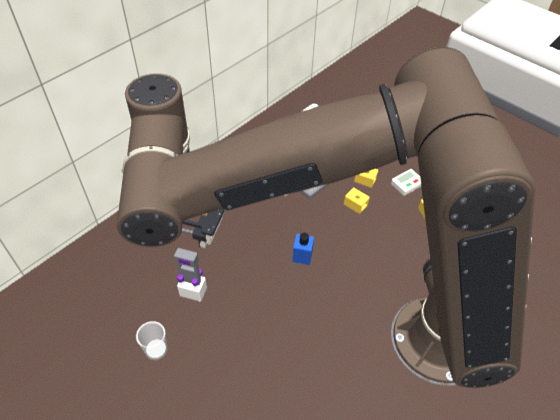

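The side view shows the purple carrier still standing at (190,275). The mixer is hidden behind the arm, so I will check the red one later. Now I grasp the purple one.

```bash
python3 -m jog '[[[-2.7,-0.8,50,0,0,0,87],[-2.7,-0.8,80,0,0,0,87],[-2.7,-0.8,86,0,0,0,87],[-2.7,-0.8,86,0,0,0,87],[-2.7,-0.8,86,0,0,0,40],[-2.7,-0.8,86,0,0,0,40],[-2.7,-0.8,86,0,0,0,40],[-2.7,-0.8,86,0,0,0,40],[-2.7,-0.8,73,0,0,0,40],[-2.7,-0.8,58,0,0,0,40],[-2.7,-0.8,46,0,0,0,40],[-2.7,-0.8,46,0,0,0,40]]]' 40
python3 -c "
from h import *
print(go(635,140,193,-92.5),go(628,-32,193,-92.5))"
```

```text
t: 12.52
eef_pos: [0.5657, 0.3416, 0.1953]
ee_rot: [-3.139, 0.001, -1.111]
force: [0.2, -0.1, -2.4]
width: 0.0516
gripper_force: 40.0
(array([211.4,  27.4,   2.1]), array([-0.002,  0.002,  0.504])) (array([362.4, 110.1,   1.7]), array([-0.002,  0.002,  0.504]))
```

```bash
python3 -m jog '[[[12,2,1,0,0,0.06,40],[40,5,1,0,0,0.16,40],[80,10,1,0,0,0.27,40],[120,16,2,0,0,0.37,40],[160,21,2,0,0,0.45,40],[190,25,2,0,0,0.504,40],[206,27,2,0,0,0.504,40],[211,27,2,0,0,0.504,40],[211,27,2,0,0,0.504,40]]]'
python3 - <<'E'
from h import *
p=camera_params("wrist");im,d=grab_frame("wrist");cv2.imwrite("pics/w3.png",im);X=wcloud(d,p)
print(top(X,(.57,.68,-.14,-.05,.200,.225)),go(625.2-.0,-32,193,-92.4))
Y=X[(X[...,0]>.56)&(X[...,0]<.76)&(X[...,1]>0)&(X[...,1]<.09)&(abs(X[...,2]-.182)<.008)];print(rect(Y),Y[:,1].max())
E
```

```text
t: 13.65
eef_pos: [0.6345, 0.1404, 0.1914]
ee_rot: [3.141, 0.0, -1.614]
force: [-0.4, 0.2, -2.5]
width: 0.0516
gripper_force: 40.0
0 (array([173. ,   1.8,  -1.6]), array([ 0.   ,  0.   , -0.001]))
(array([630.6,  46.1]), array([75.1, 26.2]), 87.5) 0.08399248900049627
```

View pics/w3.png

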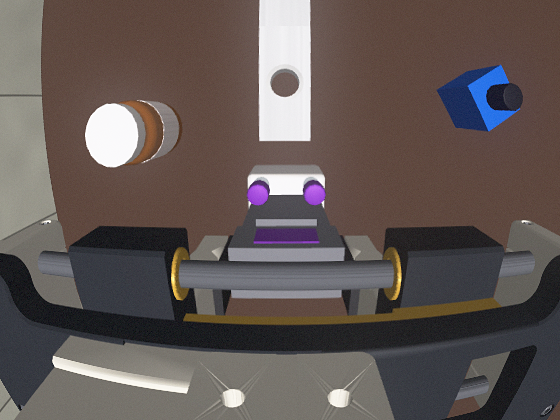

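The wrist view shows the purple carrier centred on the bar's end at (285,140), so I slide it 171 mm along.

```bash
python3 -m jog '[[[12,0,-1,0,0,0,40],[36,0,-1,0,0,0,40],[66,0,-1,0,0,0,40],[96,0,-1,0,0,0,40],[126,0,-1,0,0,0,40],[150,0,-1,0,0,0,40],[165,0,-1,0,0,0,40],[171,0,-1,0,0,0,40],[171,0,0,0,0,0,40],[171,0,3,0,0,0,40],[171,0,5,0,0,0,40],[171,0,6.5,0,0,0,40],[171,0,6.5,0,0,0,40]]]'
```

```text
t: 15.32
eef_pos: [0.627, -0.0301, 0.1867]
ee_rot: [-3.141, -0.0, -1.613]
force: [-5.7, 2.2, 8.8]
width: 0.0518
gripper_force: 40.0
```

```bash
python3 -m jog '[[[171,0,0,0,0,0,72],[0,0,-1,0,0,0,72],[0,0,-1,0,0,0,72]]]' 2>&1 | head -0; echo skip
```

```text
skip
```

That was a typing error of mine: the first row held a stray 171 mm shift. I check the state at once.

Run:
```python
from h import *
s=arm.get_state();print(s['t'],s['eef_pos'],s['ee_rot'],s['width'],s['force'])
im,d=grab_frame("scene");cv2.imwrite("pics/sc2.png",cv2.resize(im[130:360,140:440],None,fx=2.5,fy=2.5))
```

```text
15.7 [ 0.62783906 -0.03003784  0.18660051] [-3.13998734e+00  4.15441894e-04 -1.61495238e+00] 0.07116008353044587 [ 0.46794049  0.90551439 -0.91028873]
```

View pics/sc2.png

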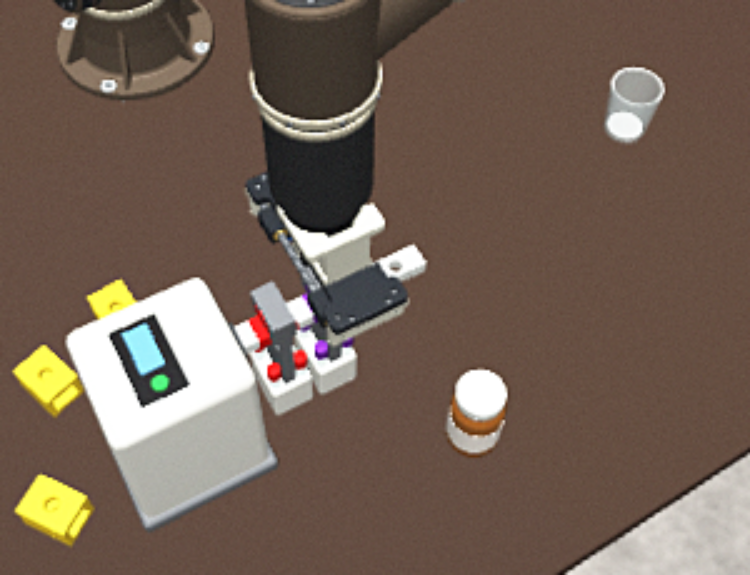

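The arm went out and came back, and both carriers still hang. I raise the tool clear and measure where the crowns stand now.

```bash
python3 -m jog '[[[0,0,-20,0,0,0,72],[0,0,-60,0,0,0,72],[-50,0,-80,0,0,0,72],[-100,0,-80,0,0,0,72],[-140,0,-80,0,0,0,72],[-140,0,-80,0,0,0,72],[-140,0,-80,0,0,0,72]]]'
python3 - <<'E'
from h import *
p=camera_params("wrist");im,d=grab_frame("wrist");cv2.imwrite("pics/w4.png",im);X=wcloud(d,p)
print(top(X,(.57,.69,-.14,-.062,.203,.225)),top(X,(.57,.69,-.06,.02,.203,.225)))
m=(X[...,2]>.206)&(X[...,2]<.225)&(X[...,0]>.57)&(X[...,0]<.69)&(X[...,1]>-.125)&(X[...,1]<.04)
print(np.histogram(X[m][:,1]*1000,bins=np.arange(-125,41,5)))
E
```

```text
t: 16.62
eef_pos: [0.6331, 0.1097, 0.2661]
ee_rot: [-3.141, -0.0, -1.613]
force: [0.5, -0.1, 0.4]
width: 0.0722
gripper_force: 0.0
0 (2565, np.float64(0.2119), array([627.3, -28.5]), array([21.9, 52.4]), 87.1)
(array([  0,   0,   0,   0,   0,   0,   0,   0,   0,   0,   0,   0,   0,
         0,   0,   0,   5, 438, 546, 554, 561, 346,   0,   0,   0,   0,
         0,   0,   0,   0,   0,   0,   0]), array([-125, -120, -115, -110, -105, -100,  -95,  -90,  -85,  -80,  -75,
        -70,  -65,  -60,  -55,  -50,  -45,  -40,  -35,  -30,  -25,  -20,
        -15,  -10,   -5,    0,    5,   10,   15,   20,   25,   30,   35,
         40]))
```

View pics/w4.png

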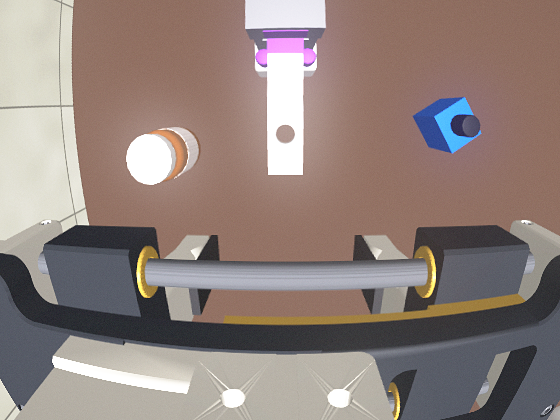

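The wrist view shows the purple crown at (285,15), hanging square. Its centre measures y = -28 mm against the band's middle at -29, so no harm was done there. I go to the keeper and check the red carrier from the scene camera on the way.

```bash
python3 -m jog '[[[45,25,0,0,0,0.15,72],[90,51,0,0,0,0.33,72],[140,79,0,0,0,0.5,72],[190,107,0,0,0,0.68,72],[240,135,0,0,0,0.85,60],[290,163,0,0,0,1.03,60],[330,186,0,0,0,1.2,60],[330,186,20,0,0,1.38,60],[330,186,50,0,0,1.505,60],[330,186,66,0,0,1.505,60],[330,186,66,0,0,1.505,60],[330,186,66,0,0,1.505,60]]]'
python3 - <<'E'
from h import *
p=camera_params("wrist");im,d=grab_frame("wrist");cv2.imwrite("pics/w5.png",im);np.save("pics/w5.npy",d);X=wcloud(d,p)
print(top(X,(.36,.49,-.27,-.15,.035,.045)))
for q in("keeper","keeper_hole"):
    for x in spot_in(q,"wrist")[:4]:
        u,v=np.round(x["uv"]).astype(int);print(q,u,v,round(x["confidence"],2),X[v,u].round(4))
im,d=grab_frame("scene");cv2.imwrite("pics/sc3.png",im);X=cloud("scene",d)
print(top(X,(.57,.69,-.14,-.06,.203,.225)),top(X,(.57,.69,-.06,.02,.203,.225)))
m=(X[...,2]>.205)&(X[...,2]<.22)&(X[...,0]>.57)&(X[...,0]<.69)&(X[...,1]>-.125)&(X[...,1]<.04)
print(np.histogram(X[m][:,1]*1000,bins=np.arange(-125,41,5))[0])
E
```

```text
t: 18.18
eef_pos: [0.4331, -0.213, 0.201]
ee_rot: [-3.141, 0.001, -3.12]
force: [-0.1, -0.3, -0.4]
width: 0.0599
gripper_force: 0.0
(2477, np.float64(0.0378), array([ 431.2, -212.2]), array([60.7, 45.4]), 2.9)
keeper 169 16 0.95 [ 0.2546 -0.3351  0.0393]
keeper 285 185 0.89 [ 0.4393 -0.2129 -0.0025]
keeper 191 214 0.66 [ 0.4638 -0.3118  0.0382]
keeper 470 406 0.5 [ 0.6004 -0.0372  0.1881]
keeper_hole 171 17 0.9 [ 0.2557 -0.3331  0.0384]
keeper_hole 188 217 0.75 [ 0.4774 -0.3255  0.0068]
keeper_hole 283 183 0.66 [ 0.4368 -0.2152 -0.0013]
(244, np.float64(0.2111), array([ 622.4, -108.1]), array([ 63.1, 101. ]), 89.7) (211, np.float64(0.2112), array([629.7, -33.5]), array([26.9, 55. ]), 87.9)
[ 0  0  0  0 38 40 36 40 38 23  0  0  0  0  0 18 40 36 35 37 35  0  0  0
  0  0  0  0  0  0  0  0  0]
```

The red crown measures y = -91.5 in the scene camera, where its band's middle is -93, so it is fine too. Now I grasp the keeper.

```bash
python3 -m jog '[[[2,1,60,0,0,-0.03,62],[2,1,120,0,0,-0.03,62],[2,1,165,0,0,-0.03,62],[2,1,188,0,0,-0.03,62],[2,1,191,0,0,-0.03,62],[2,1,191,0,0,-0.03,62],[2,1,191,0,0,-0.03,30],[2,1,191,0,0,-0.03,30],[2,1,191,0,0,-0.03,30],[2,1,180,0,0,-0.03,30],[2,1,140,0,0,-0.03,30],[2,1,80,0,0,-0.03,30],[2,1,20,0,0,-0.03,30],[2,1,0,0,0,-0.03,30],[2,1,0,0,0,-0.03,30]]]' 40
python3 -c "
from h import *
print(go(440,0,230,-135),go(636,150,200,-92.5))"
```

```text
t: 20.25
eef_pos: [0.4315, -0.2115, 0.2023]
ee_rot: [-3.141, 0.004, -3.09]
force: [0.4, 0.3, -1.7]
width: 0.0449
gripper_force: 40.0
(array([-19.5, 210.8, -27.7]), array([-0.002,  0.004, -0.734])) (array([-222.9,  350.4,    3.2]), array([-0.004,  0.003, -1.475]))
```

```bash
python3 -m jog '[[[-5,50,-28,0,0,-0.17,30],[-10,105,-28,0,0,-0.35,30],[-15,160,-28,0,0,-0.53,30],[-20,205,-28,0,0,-0.7,30],[-65,240,-28,0,0,-0.88,30],[-115,270,-28,0,0,-1.06,30],[-165,305,-20,0,0,-1.24,30],[-205,335,-10,0,0,-1.4,30],[-222,350,10,0,0,-1.475,30],[-222.9,350.4,30,0,0,-1.475,30],[-222.9,350.4,30,0,0,-1.475,30],[-222.9,350.4,30,0,0,-1.475,30]]]'
python3 - <<'E'
from h import *
s=arm.get_state();print(s['eef_pos'])
p=camera_params("wrist");im,d=grab_frame("wrist");cv2.imwrite("pics/w6.png",im);np.save("pics/w6.npy",d);np.save("pics/w6p.npy",p,allow_pickle=True);X=wcloud(d,p)
Y=X[(X[...,0]>.59)&(X[...,0]<.67)&(X[...,1]>0)&(X[...,1]<.095)&(abs(X[...,2]-.182)<.008)];print("bar",rect(Y),Y[:,1].max(),np.median(Y[:,2]))
hsv=cv2.cvtColor(im,cv2.COLOR_BGR2HSV);k=(cv2.inRange(hsv,(22,100,80),(35,255,255))>0)&(d>0)
Y=X[k&(X[...,1]>.09)&(X[...,1]<.22)];print("keeper",len(Y),Y.min(0),Y.max(0),np.percentile(Y[:,2],[5,50,95]));Z=Y[Y[:,2]>np.percentile(Y[:,2],95)-.004];print(rect(Z),Z.mean(0))
for q in("bar_hole","keeper_hole"):
    for x in spot_in(q,"wrist")[:2]:
        u,v=np.round(x["uv"]).astype(int);print(q,u,v,round(x["confidence"],2),X[v,u].round(4))
E
```

```text
t: 21.75
eef_pos: [0.6352, 0.1497, 0.1701]
ee_rot: [3.141, -0.001, -1.615]
force: [-0.9, -0.3, -0.6]
width: 0.0451
gripper_force: 40.0
[0.63517315 0.14967986 0.1701297 ]
bar (array([631. ,  54.5]), array([57.7, 26.3]), 87.5) 0.08374199230751023 0.1819294459655492
keeper 9867 [ 0.57809099  0.11427367 -0.0020642 ] [0.69404948 0.20570095 0.26476674] [0.16663088 0.19775896 0.19941364]
(array([620.9, 144.5]), array([57.6, 84.5]), 87.8) [0.6339504  0.14134672 0.20112219]
bar_hole 283 73 0.58 [6.322e-01 3.610e-02 1.000e-04]
bar_hole 121 124 0.2 [0.7513 0.0754 0.1083]
keeper_hole 284 238 0.76 [0.6346 0.1311 0.1989]
```

Run:
```python
from h import *
d=np.load("pics/w6.npy");p=np.load("pics/w6p.npy",allow_pickle=True).item();X=wcloud(d,p);im=cv2.imread("pics/w6.png")
hsv=cv2.cvtColor(im,cv2.COLOR_BGR2HSV);k=(cv2.inRange(hsv,(22,100,80),(35,255,255))>0)
m=k&(abs(X[...,2]-.1985)<.004)&(X[...,0]>.6)&(X[...,0]<.67)&(X[...,1]<.2)
Y=X[m];print(len(Y),Y[:,1].min(),Y[:,1].max())
for y in np.arange(.12,.18,.006):
    r=Y[abs(Y[:,1]-y)<.003]
    if len(r):print(round(y,3),len(r),r[:,0].min().round(4),r[:,0].max().round(4))
v,u=np.nonzero(m);print(u.min(),u.max(),v.min(),v.max())
# bar hole: ray-plane at z=.182
K=p["mtx"]
def plane(u,v,z):
    a=np.array([(u-K[0,2])/K[0,0],(v-K[1,2])/K[1,1]]);r=np.hypot(*a);dr=p["R"].T@np.r_[a*np.tan(r)/r,1];c=-p["R"].T@p["t"];return (c+dr*(z-c[2])/dr[2]).round(4)
def blob(h,v0,v1,u0,u1,z):
    n,l,st,ce=cv2.connectedComponentsWithStats(h[v0:v1,u0:u1].astype(np.uint8))
    for i in range(1,n):
        if st[i,4]>60:print(st[i],ce[i]+[u0,v0],plane(*(ce[i]+[u0,v0]),z))
h=~((X[...,2]>.176)&(X[...,2]<.19));print("barhole");blob(h,50,100,268,300,.182)
h=~((X[...,2]>.19)&(X[...,2]<.205)) | ~k;print("keephole");blob(h,190,262,262,308,.198)
cv2.imwrite("pics/w6c.png",cv2.resize(im[30:330,180:400],None,fx=2,fy=2))
```

```text
7593 0.11997250377660343 0.17358672247823523
0.12 688 0.611 0.6558
0.126 1429 0.6108 0.6561
0.132 1362 0.6113 0.6567
0.138 1316 0.6113 0.6567
0.144 243 0.6109 0.6568
0.156 320 0.6123 0.6576
0.162 1073 0.6124 0.6578
0.168 977 0.6131 0.658
0.174 185 0.613 0.6576
233 339 212 316
barhole
[  0   0  32  24 648] [284.21296296  60.35802469] [0.6312 0.0555 0.182 ]
keephole
[  0   0  46  21 919] [284.47334059 199.49292709] [0.6337 0.1145 0.198 ]
```

View pics/w6c.png

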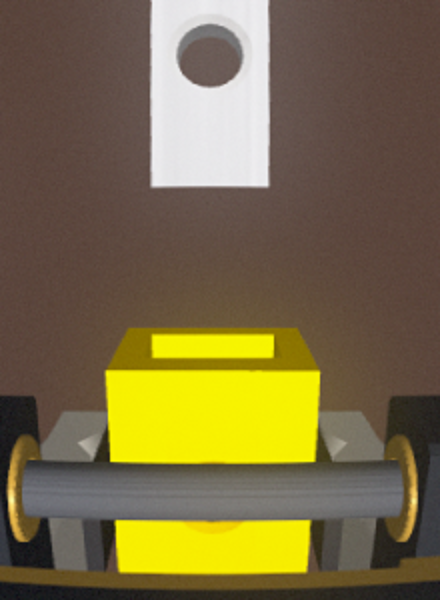

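The crop shows the keeper square in the fingers with its bore facing the bar, and the bar's hole at crop (210,56). It needs 0.7 mm sideways, 3.8 mm down, then 96 mm along. First I enter the bar slowly.

```bash
python3 -m jog '[[[10,-0.7,3.8,0,0,0,30],[26,-0.7,3.8,0,0,0,30],[32,-0.7,3.8,0,0,0,30],[38,-0.7,3.8,0,0,0,30],[46,-0.7,3.8,0,0,0,30],[56,-0.7,3.8,0,0,0,30],[56,-0.7,3.8,0,0,0,30]]]'
```

```text
t: 22.78
eef_pos: [0.6335, 0.0933, 0.1663]
ee_rot: [3.142, -0.0, -1.616]
force: [0.3, 0.8, -0.5]
width: 0.0446
gripper_force: 40.0
```

```bash
python3 -m jog '[[[10,0,0,0,0,0,30],[22,0,0,0,0,0,30],[32,0,0,0,0,0,30],[38,0,0,0,0,0,30],[39.6,0,0,0,0,0,30],[39.6,0,1,0,0,0,30],[39.6,0,2,0,0,0,30],[39.6,0,2.6,0,0,0,30],[39.6,0,2.6,0,0,0,30]]]'
python3 - <<'E'
from h import *
p=camera_params("wrist");im,d=grab_frame("wrist");X=wcloud(d,p);np.save("pics/w7.npy",d);cv2.imwrite("pics/w7.png",im)
print(top(X,(.58,.69,.0,.11,.186,.197)))
E
```

```text
t: 23.9
eef_pos: [0.6319, 0.0547, 0.1641]
ee_rot: [-3.141, 0.0, -1.614]
force: [-2.8, 0.1, 4.1]
width: 0.0448
gripper_force: 40.0
(8340, np.float64(0.1919), array([631.3,  51.6]), array([52.5, 77.1]), 88.5)
```

```bash
python3 -m jog '[[[0.7,0,0,0,0,0,30],[0.7,0,-0.5,0,0,0,62],[0.7,0,-0.5,0,0,0,62],[0.7,0,-0.5,0,0,0,62],[0,0,-20,0,0,0,62],[0,0,-70,0,0,0,62],[-50,0,-100,0,0,0,62],[-60,0,-100,0,0,0,62],[-60,0,-100,0,0,0,62]]]'
cat > chk.py <<'E'
from h import *
p=camera_params("wrist");im,d=grab_frame("wrist");cv2.imwrite("pics/w8.png",im);X=wcloud(d,p);K=p["mtx"]
def plane(u,v,z):
    a=np.array([(u-K[0,2])/K[0,0],(v-K[1,2])/K[1,1]]);r=np.hypot(*a);dr=p["R"].T@np.r_[a*np.tan(r)/r,1];c=-p["R"].T@p["t"];return (c+dr*(z-c[2])/dr[2]).round(4)
hsv=cv2.cvtColor(im,cv2.COLOR_BGR2HSV)
t=abs(X[...,2]-.192)<.004
m=t&(X[...,0]>.58)&(X[...,0]<.69)&(X[...,1]>.0)&(X[...,1]<.11);print("top",rect(X[m]),np.median(X[m][:,2]))
v,u=np.nonzero(m);print(u.min(),u.max(),v.min(),v.max())
g=cv2.cvtColor(im,cv2.COLOR_BGR2GRAY)
uc,vc=(u.min()+u.max())//2,(v.min()+v.max())//2
hole=(~(cv2.inRange(hsv,(18,60,150),(40,255,255))>0)).astype(np.uint8)[vc-20:vc+20,uc-20:uc+20]
n,l,st,ce=cv2.connectedComponentsWithStats(hole)
for i in range(1,n):
    if st[i,4]>30:print("khole",st[i],ce[i]+[uc-20,vc-20],plane(*(ce[i]+[uc-20,vc-20]),.192))
# depth seen along the hole column
for vv in range(vc-16,vc+17,2):print(vv,X[vv,uc].round(4),im[vv,uc])
# end face: rows below top
b=(abs(X[...,0]-.633)<.012)&(X[...,1]>.07)&(X[...,1]<.1)&(X[...,2]>.165)&(X[...,2]<.181);print("bar end y",np.percentile(X[b][:,1],[5,50,95]) if b.any() else 0)
e=(abs(X[...,0]-.633)<.03)&(X[...,1]>.06)&(X[...,1]<.1)&(X[...,2]>.184)&(X[...,2]<.19);print("keeper end y",np.percentile(X[e][:,1],[5,50,95]) if e.any() else 0)
E
python3 chk.py
```

```text
t: 25.08
eef_pos: [0.634, 0.1148, 0.2627]
ee_rot: [3.14, -0.0, -1.614]
force: [0.2, -0.3, -0.7]
width: 0.0615
gripper_force: 0.0
top (array([631.5,  55.9]), array([60. , 45.6]), 87.7) 0.19194425291606904
252 317 89 173
khole [ 11  10  20  20 294] [284.57482993 130.58503401] [0.6316 0.0556 0.192 ]
115 [0.6315 0.0447 0.1917] [ 26 253 254]
117 [0.6316 0.0461 0.1904] [  0 248 252]
119 [0.6316 0.0475 0.19  ] [  0 226 251]
121 [ 0.6324  0.0509 -0.0016] [ 68 125 146]
123 [ 0.6325  0.0535 -0.002 ] [ 67 123 137]
125 [ 0.6326  0.0561 -0.0014] [ 70 128 143]
127 [ 0.6327  0.0587 -0.0007] [ 70 128 145]
129 [ 0.6328  0.0613 -0.0009] [ 70 125 145]
131 [ 0.6329  0.0639 -0.0015] [ 67 127 143]
133 [ 0.633   0.0664 -0.    ] [ 69 129 143]
135 [ 0.6332  0.069  -0.0012] [ 70 126 142]
137 [0.6323 0.0612 0.1728] [215 227 228]
139 [0.6323 0.0622 0.1807] [252 251 251]
141 [0.6323 0.0635 0.1834] [  0 207 235]
143 [0.6324 0.0644 0.1911] [  0 239 253]
145 [0.6324 0.0657 0.1916] [  0 254 254]
147 [0.6325 0.0672 0.1915] [  0 253 254]
bar end y 0
keeper end y [0.06066184 0.0632911  0.07704048]
```

The depth through the hole shows the keeper about 1.8 mm short: its hole is at y = 55.8 and the bar's at about 54. I regrip and push it in by that much.

```bash
python3 -m jog '[[[50,0,0,0,0,0,62],[60,0,30,0,0,0,62],[60,0,85,0,0,0,62],[60,0,98,0,0,0,62],[60,0,98,0,0,0,62],[60,0,98,0,0,0,30],[60,0,98,0,0,0,30],[60,0,98,0,0,0,30],[61,0,97.5,0,0,0,30],[62,0,97.5,0,0,0,30],[62,0,97.5,0,0,0,30],[62,0,97.5,0,0,0,30],[62,0,97.5,0,0,0,62],[62,0,97.5,0,0,0,62],[62,0,97.5,0,0,0,62],[62,0,60,0,0,0,62],[30,0,0,0,0,0,62],[0,0,0,0,0,0,62],[0,0,0,0,0,0,62],[0,0,0,0,0,0,62]]]' 30
python3 chk.py
```

```text
t: 27.62
eef_pos: [0.634, 0.1141, 0.2629]
ee_rot: [3.14, -0.001, -1.615]
force: [0.7, -0.3, -0.7]
width: 0.062
gripper_force: 0.0
top (array([631.8,  54.4]), array([59.8, 45.4]), 87.4) 0.19193520785832058
252 317 88 172
khole [ 10  10  19  20 271] [283.45387454 129.29520295] [0.6323 0.0538 0.192 ]
114 [0.6315 0.0431 0.192 ] [ 28 253 253]
116 [0.6315 0.0445 0.1912] [  0 248 252]
118 [0.6316 0.0459 0.1911] [  0 229 249]
120 [ 0.6323  0.0487 -0.0013] [ 68 124 142]
122 [ 0.6324  0.0513 -0.0025] [ 69 126 141]
124 [0.6325 0.0539 0.    ] [ 69 126 142]
126 [ 0.6327  0.0565 -0.0008] [ 70 127 144]
128 [ 0.6328  0.0591 -0.001 ] [ 61 122 137]
130 [ 0.6329  0.0617 -0.0007] [ 66 123 139]
132 [ 0.633   0.0643 -0.0015] [ 68 122 141]
134 [ 0.6331  0.0669 -0.0009] [ 67 125 140]
136 [ 6.332e-01  6.940e-02 -1.000e-04] [ 67 123 142]
138 [0.6323 0.0612 0.172 ] [195 208 210]
140 [0.6323 0.062  0.1828] [ 33 210 236]
142 [0.6323 0.063  0.1897] [  0 236 252]
144 [0.6324 0.0641 0.1926] [  0 254 253]
146 [0.6325 0.0657 0.1913] [  0 253 253]
bar end y 0
keeper end y [0.06050569 0.0617859  0.06296384]
```

The holes are now in line to within 1 mm, at (631.9, 54.0). Next the pin.

```bash
python3 -m jog '[[[5,40,0,0,0,0,62],[20,90,0,0,0,0,62],[40,140,10,0,0,0,62],[60,180,40,0,0,0,62],[75,204,70,0,0,0,62],[75,204,80,0,0,0,62],[75,204,80,0,0,0,62],[75,204,80,0,0,0,62]]]'
python3 - <<'E'
from h import *
p=camera_params("wrist");im,d=grab_frame("wrist");cv2.imwrite("pics/w9.png",im);X=wcloud(d,p)
print(top(X,(.38,.48,0,.1,.094,.106)),top(X,(.38,.48,0,.1,.064,.074)))
m=(X[...,2]>.095)&(X[...,2]<.106)&(X[...,0]>.38)&(X[...,0]<.48)&(X[...,1]>0)&(X[...,1]<.1)
print(cv2.minEnclosingCircle((X[m][:,:2]*1000).astype(np.float32)))
for x in spot_in("pin","wrist")[:2]:
    u,v=np.round(x["uv"]).astype(int);print(u,v,x["confidence"],X[v,u])
E
```

```text
t: 28.68
eef_pos: [0.4285, 0.0487, 0.1843]
ee_rot: [-3.141, 0.0, -1.615]
force: [-0.0, 0.9, 0.1]
width: 0.0621
gripper_force: 0.0
(826, np.float64(0.0988), array([424.7,  48.5]), array([25., 25.]), 88.0) (2290, np.float64(0.0689), array([424.4,  48.7]), array([50.9, 51. ]), 30.8)
((424.38299560546875, 48.473602294921875), 12.921897888183594)
295 201 0.72 [0.42065623 0.04435295 0.09863083]
```

```bash
python3 -m jog '[[[0.4,4,50,0,0,0,62],[0.4,4,90,0,0,0,62],[0.4,4,108,0,0,0,62],[0.4,4,110,0,0,0,62],[0.4,4,110,0,0,0,62],[0.4,4,110,0,0,0,15],[0.4,4,110,0,0,0,15],[0.4,4,110,0,0,0,15],[0.4,4,110,0,0,0,15],[0.4,4,90,0,0,0,15],[0.4,4,40,0,0,0,15],[0.4,4,-20,0,0,0,15],[0.4,4,-80,0,0,0,15],[0.4,4,-100,0,0,0,15],[0.4,4,-100,0,0,0,15]]]' 30
python3 - <<'E'
from h import *
print(arm.get_state()['eef_pos'])
p=camera_params("wrist");im,d=grab_frame("wrist");cv2.imwrite("pics/w10.png",im);np.save("pics/w10.npy",d);X=wcloud(d,p);e=arm.get_state()['eef_pos']
m=(abs(X[...,0]-e[0])<.04)&(abs(X[...,1]-e[1])<.04)&(X[...,2]>e[2]-.1)&(X[...,2]<e[2]+.06)
for z0 in np.arange(-.08,.05,.01):
    Y=X[m&(X[...,2]-e[2]>z0)&(X[...,2]-e[2]<z0+.01)&(abs(X[...,0]-e[0])<.012)]
    if len(Y):print(round(z0,3),len(Y),(Y.min(0)-e).round(4),(Y.max(0)-e).round(4),(Y.mean(0)-e).round(4))
print(go(631.9,54,280,-92.5))
E
```

```text
t: 30.65
eef_pos: [0.4239, 0.0485, 0.2852]
ee_rot: [-3.139, 0.002, -1.615]
force: [-1.2, 1.5, -0.6]
width: 0.0253
gripper_force: 30.0
[0.42389868 0.04853863 0.28520393]
-0.07 23 [-0.0035 -0.0041 -0.0662] [ 0.0051 -0.0008 -0.0607] [ 0.0006 -0.0029 -0.0631]
-0.06 61 [-0.0039 -0.004  -0.0598] [ 0.0056  0.001  -0.0501] [ 0.0007 -0.0028 -0.0551]
-0.05 65 [-0.0039 -0.004  -0.0498] [ 0.0056  0.0002 -0.0401] [ 0.0007 -0.0028 -0.0446]
-0.04 68 [-0.0037 -0.0043 -0.0399] [ 0.0052 -0.0007 -0.0303] [ 0.0007 -0.003  -0.035 ]
-0.03 28 [-0.003  -0.0043 -0.0298] [ 0.0043 -0.0025 -0.025 ] [ 0.0003 -0.0036 -0.028 ]
-0.01 63 [-0.0117 -0.0121 -0.0037] [ 0.011  -0.0031 -0.0001] [-0.0004 -0.0099 -0.0014]
-0.0 337 [-0.0119 -0.0125  0.    ] [ 0.0117 -0.0029  0.01  ] [-0.0003 -0.0097  0.0049]
0.01 348 [-0.0119 -0.0119  0.01  ] [ 0.012  -0.0034  0.02  ] [-0.0002 -0.0096  0.0151]
0.02 772 [-0.0118 -0.0121  0.02  ] [0.0115 0.0136 0.0277] [-0.0001 -0.0053  0.0247]
(array([ -14.9, -208.3,    3.7]), array([-0.   ,  0.001, -0.001]))
```

```bash
python3 -m jog '[[[-1,-15,0,0,0,0,15],[-4,-55,0,0,0,0,15],[-7,-100,0,0,0,0,15],[-10,-145,0,0,0,0,15],[-12,-180,0,0,0,0,15],[-13.5,-200,3,0,0,0,15],[-13.9,-206.8,6,0,0,0,15],[-13.9,-206.8,8,0,0,0,15],[-13.9,-206.8,8,0,0,0,15]]]'
python3 - <<'E'
from h import *
e=arm.get_state()['eef_pos'];print(e)
p=camera_params("wrist");im,d=grab_frame("wrist");cv2.imwrite("pics/w11.png",im);X=wcloud(d,p)
Y=X[(abs(X[...,0]-e[0])<.012)&(abs(X[...,1]-e[1])<.012)&(X[...,2]>e[2]-.062)&(X[...,2]<e[2]-.03)]
print("shaft",len(Y),Y[:,0].min(),Y[:,0].max(),Y[:,1].min(),Y.mean(0))
T=X[(abs(X[...,2]-.192)<.004)&(abs(X[...,0]-.632)<.035)&(X[...,1]<.1)&(X[...,1]>.0)]
print(len(T),T[:,1].min(),T[:,1].max(),np.percentile(T[:,0],[.5,99.5]),rect(T))
Tt=T[T[:,1]<.045];print(Tt[:,0].min(),Tt[:,0].max())
E
```

```text
t: 31.82
eef_pos: [0.6299, 0.0529, 0.2754]
ee_rot: [3.141, -0.0, -1.615]
force: [1.1, 0.3, 0.0]
width: 0.0251
gripper_force: 30.0
[0.62993882 0.05290982 0.2753567 ]
shaft 203 0.6250094966374061 0.6345843373441421 0.04812772681699331 [0.62966099 0.04962962 0.2304469 ]
3200 0.023481761510883953 0.08499400885952343 [0.60865866 0.65426328] (array([631.8,  54.1]), array([59.8, 45.1]), 87.4)
0.6082187329573352 0.653501631755752
```

```bash
python3 -m jog '[[[-1,-1.8,4,0,0,0,15],[-1,-1.8,10,0,0,0,15],[-1,-1.8,16,0,0,0,15],[-1,-1.8,22,0,0,0,15],[-1,-1.8,28,0,0,0,15],[-1,-1.8,34,0,0,0,15],[-1,-1.8,34,0,0,0,15]]]'
```

```text
t: 32.75
eef_pos: [0.6321, 0.0538, 0.241]
ee_rot: [3.141, -0.0, -1.615]
force: [0.8, -0.3, -0.4]
width: 0.0251
gripper_force: 30.0
```

```bash
python3 -m jog '[[[0,0,8,0,0,0,15],[0,0,16,0,0,0,15],[0,0,24,0,0,0,15],[0,0,32,0,0,0,15],[0,0,39,0,0,0,15],[0,0,43,0,0,0,15],[0,0,44,0,0,0,15],[0,0,44,0,0,0,15]]]'
```

```text
t: 33.75
eef_pos: [0.6325, 0.054, 0.1978]
ee_rot: [-3.141, 0.0, -1.615]
force: [-0.5, 0.4, -0.6]
width: 0.0252
gripper_force: 30.0
```

```bash
python3 -m jog '[[[0,0,1,0,0,0,15],[0,0,2,0,0,0,15],[0,0,3,0,0,0,15],[0,0,3,0,0,0,15]]]'
```

```text
t: 34.25
eef_pos: [0.6327, 0.054, 0.1976]
ee_rot: [-3.139, 0.0, -1.614]
force: [-7.9, 1.7, 15.5]
width: 0.0253
gripper_force: 30.0
```

It is seated: 15 N upward at TCP 197.6. I release, back off and check everything.

```bash
python3 -m jog '[[[0,0,-2,0,0,0,50],[0,0,-2,0,0,0,50],[0,0,-2,0,0,0,50],[0,0,-2,0,0,0,50],[0,0,-30,0,0,0,50],[0,0,-80,0,0,0,50],[-50,0,-100,0,0,0,50],[-100,40,-100,0,0,0,50],[-150,90,-100,0,0,0,50],[-190,140,-100,0,0,0,50],[-190,190,-100,0,0,0,50],[-190,240,-100,0,0,0,50],[-190,240,-100,0,0,0,50]]]'
python3 - <<'E'
from h import *
print(arm.get_state()['eef_pos'])
for c in("scene","side","wrist"):
    p=camera_params(c);im,d=grab_frame(c);cv2.imwrite(f"pics/{c}F.png",im);X=wcloud(d,p) if c=="wrist" else cloud(c,d)
    print(c);
    for n,b in {"red":(.57,.69,-.125,-.065,.205,.22),"pur":(.57,.69,-.06,.0,.205,.22),"keeper":(.59,.68,.01,.1,.187,.197),"pin":(.59,.68,.01,.1,.215,.232),"jar":(.72,.85,0,.14,.09,.13),"bkr":(.45,.6,.4,.6,.07,.1)}.items():print(n,top(X,b))
E
```

```text
t: 35.88
eef_pos: [0.3986, 0.2545, 0.2955]
ee_rot: [-3.141, 0.002, -1.612]
force: [0.9, 1.3, 0.8]
width: 0.0497
gripper_force: 0.0
[0.39858185 0.25446389 0.29549651]
scene
red (209, np.float64(0.2117), array([627.1, -90.4]), array([26.6, 52.3]), 87.8)
pur (200, np.float64(0.2115), array([629.8, -33.5]), array([27. , 53.9]), 87.9)
keeper (251, np.float64(0.1914), array([634.2,  52.5]), array([61.5, 46.8]), 87.3)
pin (74, np.float64(0.2211), array([634.7,  52.7]), array([24. , 23.3]), 39.8)
jar (326, np.float64(0.1084), array([775.9,  71.7]), array([51.7, 51.6]), 78.2)
bkr (166, np.float64(0.0793), array([510.2, 515.5]), array([68. , 69.2]), 51.4)
side
red 0
pur 0
keeper 0
pin 0
jar (249, np.float64(0.1092), array([773.9,  72.9]), array([49.1, 55.4]), 36.5)
bkr (279, np.float64(0.0819), array([509. , 515.9]), array([67.9, 69.6]), 33.2)
wrist
red 0
pur 0
keeper (1018, np.float64(0.1917), array([632. ,  60.2]), array([49.6, 47.3]), 88.0)
pin (419, np.float64(0.2213), array([631.3,  55.9]), array([24.5, 26.5]), 59.2)
jar (894, np.float64(0.1081), array([771.8,  74.2]), array([52.9, 52.3]), 5.4)
bkr 0
```

```bash
python3 -c "
from station import arm
print(arm.job_done())"
```

```text
the job is handed in; nothing more can be done
None
```

I handed the job in at about 36 s of the 72 s allowed: both carriers hang on their bands (about 2–3 mm off the middles), the keeper is on the bar, and the pin is down with its head on the keeper; a mistyped row briefly jerked the opening gripper toward the mixer, but both carriers measured fine afterwards, the jar and beaker have not moved, and I did not re-measure the timer.

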